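# Empty the brass cup of beads and hold it level over its stand

### The arm

A 6-joint arm with a two-finger parallel gripper is mounted at the origin on the work surface. World frame = base frame: x ahead of the robot, y to its left, z up, the work surface at z = 0. Lengths are in mm, angles in rad, forces in N, time in s.
With the tool pointing down it reaches from about 350 to 975 mm from the base axis. Payload 7.1 kg.
Tool frame: the origin (TCP) lies between the finger pads; the fingertips stand 8 mm ahead of it and the grasp point (between the pads) lies 11 mm behind it (tips_ahead is the z of the fingertips in the tool frame, in mm); z points along the fingers, x is the direction in which the jaws open and shut, and the axes are right-handed (so a half turn about z gives the same grasp; the last joint's range is limited). The gripper opens to 88 mm and grips with 3 to 60 N. Pads are 20 mm wide; open, the fingers measure 115 mm over their backs; the gripper's body (75 mm by 178 mm) begins 61 mm behind the grasp point.
Start: joints at [-1.15, 0.423, 1.63, -0, 1.089, -0.019], TCP at [266.114, -565.498, 230.675] pointing down, gripper open.
Joint ranges: [-3, 3], [-0.9, 2.11], [0.09, 2.58], [-1.31, 4.45], [0.11, 2.69], [-2.54, 2.54]. Speed limits (rad/s): [2.39, 2.39, 3.01, 3.14, 3.14, 3.14].

### API

Orientations are given as a unit quaternion [x, y, z, w].
In Python, from plant import * gives the robot as it stands.
- The arm moves only by the shell command python3 -m jog 'ROWS' [FORCE]. ROWS is JSON, a list of rows, each an object of numbers: "claw": the finger opening in mm, from 0 to 87.8; "tx", "ty", "tz": the shift along the tool's x, y, z in mm; "twist": the turn about the tool's z in degrees. A call has exactly 10 rows; each row shifts and turns the commanded pose from where the row before left it, along the tool's axes as they then stand; what a row does not reach is not made up. A row lasts 1/8 s, in which the tool goes at most 62.5 mm and 10.7 degrees, less where a joint would pass 70% of its speed; a pose out of reach is approached as far as the arm can. A call is refused whole if a number of a shift passes 62.5 or a number of a turn 10.7, either way. A call with a gripper value outside its range is refused whole. The fingers move at their own pace and stop on an object; FORCE is the grip in N (left out, the last holds). Time passes only in rows, so rows that do not move let the fingers close, or fill a call up. It gives the time, the measured TCP pose, the force and the opening at its end, in the units of the state.
- get_state(): the state, without advancing time (a new reading comes with each control period).
- capture(name): name is "side" or "top" or "wrist"; returns the picture (400x640x3 uint8, blue, green, red); there is no depth.
- camera_params(name): a dict with "vertical_fov" (degrees; the focal length in pixels is half the picture's height over the tangent of half this angle, whatever the lens; pixels are square), "cx", "cy" (the principal point, pixels), "rvec" (rotation vector, rad) and "tvec" (3), from world to camera coordinates, as OpenCV has them. Camera axes: x right, y down, z forward; pixel columns grow to the right and rows downward; lengths in mm; the calibration is good to about 2 mm. A picture is of the moment at which its call begins: read the wrist's pose just before it. camera_params takes no time and is no camera call; for the wrist camera it gives the pose at the moment of the call.
- finish_job(): hands the job in, once; it reports no verdict.
Trained networks look in the newest picture that a camera, given by its name, has taken for a name from the list of things; names that differ only in an ending like _2 or _b are one class to them, and where a whole thing is asked for, a point or a joint stands for the part that bears it (a point fixed in the world has none). Each returns a list of dicts, best first, with "conf" (0 to 1); they miss things now and then, are a little off and sometimes report something else, mostly with a low value. They report only what shows in the picture. A call takes as long as a camera call. They do not tell look-alikes from the thing itself.
- cut_out(camera, target): "region" (400x640 bool, what is visible of it).
- mark_of(camera, target): "point" ([x, y, z] in mm, in the coordinates of the camera as it stood for that picture, good to about 4 mm: a listed point, or the origin of a listed thing).
The state is a dict: "clock": time; "qpos": joint angles; "joint_vel": joint speeds; "joint_torque": joint torques, N m; "tool_pos": TCP position; "ee_rot": TCP orientation; "wrist_force": force on the tool from outside, world axes, zero at the start; "ft_torque": the same for the moment, N m; "width": opening from 0.0 (shut) to 1.0 (fully open).
Only numpy, scipy, OpenCV 4.12 (cv2) and the standard library are available. Lean on these libraries where they do the work, as an engineer would, in place of code of your own. Each camera call takes 0.05 s, during which the arm holds its last target. There are 200 camera calls.

### The job

At the trinket stall, pick up the brass cup that has the clay beads in it from its square wooden stand, tip all the beads out of it into the open wooden tray, then turn the cup upright again and hold it level and still in the air above its stand, with its foot about 10 cm above the stand's top, so that I can slip a new pad underneath. Do not put it down: finish while still holding it there. Do not disturb the other wares.

Things in the scene. Friction and masses are not known exactly. Their poses are not given: they have to be found in the camera images.
- cup: Straight-sided round brass cup, open at the top, no handle: outer diameter 64 mm, height 80 mm, wall 4 mm, floor 5 mm thick; 0.2 to 0.42 kg. Four beads lie loose inside, the top one below half the cup's height. It stands upright on the wooden stand. Origin: centre of its underside; z points up through the mouth. It is round, so it may be gripped across any diameter.
- cup_rim (a point): Centre of the cup's mouth, 80 mm above the cup's underside; moves with the cup.
- stand: Fixed square block of mid-brown wood, 100 x 100 x 40 mm high, on which the cup stands near the middle. Origin: centre of its underside, on the counter; z up. Its top is 40 mm above the counter.
- tray: Fixed open tray of pale wood with a cork floor, 180 (its x) x 220 (its y) x 45 mm high, walls and floor 7 mm thick, standing on the counter. Origin: centre of its underside; z up.
- bead0_center (a point): Centre of one of the four smooth glazed round clay beads, 20 mm diameter, 12 g, that start inside the cup. They roll out once the cup is tipped a little past lying on its side (about 100 degrees or more from upright).
- bead1_center (a point): Centre of one of the four smooth glazed round clay beads, 20 mm diameter, 12 g, that start inside the cup. They roll out once the cup is tipped a little past lying on its side (about 100 degrees or more from upright).
- bead2_center (a point): Centre of one of the four smooth glazed round clay beads, 20 mm diameter, 12 g, that start inside the cup. They roll out once the cup is tipped a little past lying on its side (about 100 degrees or more from upright).
- bead3_center (a point): Centre of one of the four smooth glazed round clay beads, 20 mm diameter, 12 g, that start inside the cup. They roll out once the cup is tipped a little past lying on its side (about 100 degrees or more from upright).
- small_cup: Bystander: smaller empty brass cup, 42 mm diameter, 52 mm high, standing on the counter. Origin: centre of its underside.
- bell: Bystander: brass hand bell, 52 mm diameter at the foot, 90 mm high, standing on the counter just beyond the stand, about 116 mm from the stand's middle. Origin: centre of its underside.
- pagoda: Bystander: stone pagoda ornament, 52 mm diameter, 90 mm high. Origin: centre of its underside.
- bowl: Bystander: shallow empty brass bowl, 110 mm diameter, 45 mm high. Origin: centre of its underside.
- clay_jar: Bystander: lidded clay jar, 72 mm diameter, 100 mm high. Origin: centre of its underside.
- trinket_box: Bystander: closed wooden trinket box, 94 x 64 mm, 54 mm high. Origin: centre of its underside.
- candlestick: Bystander: brass candlestick, 60 mm diameter at the foot, 78 mm high. Origin: centre of its underside.
Mind the look-alikes: they are no part of the job. What is shaped like the cup but turquoise is not meant.

How it is judged (in metres and radians):
On the way, in this order (a step that is already met when the one before it is completed fails the run):
1. the cup is lifted clear of its stand, held by the gripper (height (world z) of cup above 0.06 m and contact force between cup and stand below 0.05 N and contact force between cup and the fingers above 0.5 N), for 0.1 s.
2. the cup, held by the gripper, is tipped over the tray (angle between cup's own z axis and vertical above 1 rad and horizontal distance between cup_rim and tray below 0.16 m and contact force between cup and the fingers above 0.5 N).
3. all four beads lie in the tray (x of bead0_center in the frame of tray between -0.09 and 0.09 m and y of bead0_center in the frame of tray between -0.11 and 0.11 m and z of bead0_center in the frame of tray between 0 and 0.045 m and x of bead1_center in the frame of tray between -0.09 and 0.09 m and y of bead1_center in the frame of tray between -0.11 and 0.11 m and z of bead1_center in the frame of tray between 0 and 0.045 m and x of bead2_center in the frame of tray between -0.09 and 0.09 m and y of bead2_center in the frame of tray between -0.11 and 0.11 m and z of bead2_center in the frame of tray between 0 and 0.045 m and x of bead3_center in the frame of tray between -0.09 and 0.09 m and y of bead3_center in the frame of tray between -0.11 and 0.11 m and z of bead3_center in the frame of tray between 0 and 0.045 m), for 0.2 s.
At the end, for the whole second after the job is handed in: The gripper holds the cup upright (within 8 degrees) and still (under 30 mm/s and 0.2 rad/s), its underside 65 to 150 mm above the stand's top and its axis within 50 mm of the stand's middle, touching neither stand, tray nor wares; all four beads lie inside the tray (all of step 3 and angle between cup's own z axis and vertical below 0.14 rad and horizontal distance between cup and stand below 0.05 m and height (world z) of cup between 0.105 and 0.19 m and linear speed of cup below 0.03 m/s and angular speed of cup below 0.2 rad/s and contact force between cup and the fingers above 0.5 N and contact force between cup and stand below 0.05 N and contact force between cup and tray below 0.05 N and contact force between cup and small_cup below 0.05 N and contact force between cup and bell below 0.05 N and contact force between cup and pagoda below 0.05 N and contact force between cup and bowl below 0.05 N and contact force between cup and clay_jar below 0.05 N and contact force between cup and trinket_box below 0.05 N and contact force between cup and candlestick below 0.05 N); the arm keeps its last pose, push and grip.
It fails at once if one of the other wares is pushed more than 30 mm or knocked over (distance of any of small_cup, bell, pagoda, bowl, clay_jar, trinket_box, candlestick from where it was at the start of the episode above 0.03 m or angle between any of small_cup, bell, pagoda, bowl, clay_jar, trinket_box, candlestick's own z axis and vertical above 0.5 rad).
It also fails if it takes over 51 s, if anything falls off the work surface, if the arm or the gripper's body presses on something with over 40 N, if the wrist force passes 120 N, or if a joint passes its speed limit or range.

## Working session

There is one attempt and no reset: what is moved stays moved. The work goes in short steps, Python scripts to look and compute and a shell command to move; the robot and the scene stay as the last step left them, time stands still between calls to the robot, and variables do not carry over. Pictures are saved under pics/ and viewed, about 8 in all and at most 12, crops included, and the job is handed in when it is done.

```bash
mkdir -p pics; cat > h.py <<'E'
from plant import *
import numpy as np, cv2
from scipy.spatial.transform import Rotation as R
def w(cam,p,cp=None):
    cp=cp or camera_params(cam); M=R.from_rotvec(np.ravel(cp["rvec"])).as_matrix()
    return M.T@(np.array(p)-np.ravel(cp["tvec"]))
def px(cam,p):
    cp=camera_params(cam); f=200/np.tan(np.radians(cp["vertical_fov"])/2)
    return f*p[0]/p[2]+cp["cx"],f*p[1]/p[2]+cp["cy"]
E
python3 - <<'E'
from h import *
s=get_state();print(s)
for c in("top","side"):
    cv2.imwrite(f"pics/{c}0.png",capture(c))
    for n in"cup stand tray small_cup bell pagoda bowl clay_jar trinket_box candlestick".split():
        for d in mark_of(c,n)[:3]: print(c,n,round(d["conf"],2),w(c,d["point"]).round(),np.round(px(c,d["point"])))
print(get_state()["clock"])
E
```

```text
{'clock': 0.0, 'qpos': array([-1.14999070e+00,  4.23837136e-01,  1.63066250e+00,  2.87939084e-05,
        1.08861128e+00, -1.89952109e-02]), 'joint_vel': array([ 2.18293184e-03, -3.51656580e-04, -3.84475867e-04, -1.46579363e-03,
       -4.20992504e-05, -1.46876661e-03]), 'joint_torque': array([-6.42862096e-05, -5.44624257e+01, -2.73669559e+01,  6.42556557e-02,
        2.25951453e-02, -1.14592935e-04]), 'tool_pos': array([ 265.9143609 , -565.01991345,  229.91481144]), 'ee_rot': array([ 8.44318169e-01, -5.35841630e-01, -6.26074239e-04, -4.29504736e-04]), 'wrist_force': array([-0.24890009,  0.94229675, -0.28733713]), 'ft_torque': array([-0.03299398, -0.03365011,  0.03847673]), 'width': 1.0001563522860843}
top cup 0.7 [549.  73.   3.] [302. 207.]
top cup 0.69 [494. 342.  -1.] [215. 227.]
top cup 0.67 [344. 167.  -3.] [273. 275.]
top stand 0.91 [477. 214.   4.] [256. 231.]
top tray 0.76 [ 569. -211.   -1.] [394. 199.]
top small_cup 0.6 [423.   5.  -2.] [325. 248.]
top bell 0.68 [420.   6.  -2.] [325. 249.]
top bell 0.49 [582. 158.   2.] [275. 197.]
top pagoda 0.6 [636.  -2.  -1.] [326. 17
[... 192 characters left out ...]
ket_box 0.69 [492. 502.  -2.] [163. 229.]
top candlestick 0.6 [ 478. -519.   -2.] [495. 226.]
side cup 0.84 [483. 206.  40.] [312. 273.]
side cup 0.72 [493. 344.  -1.] [277. 320.]
side cup 0.7 [546.  70.  -5.] [319. 242.]
side stand 0.93 [479. 214.  -4.] [311. 286.]
side tray 0.69 [ 574. -213.    0.] [357. 186.]
side small_cup 0.77 [420.   4.  -3.] [368. 245.]
side bell 0.83 [582. 164.  -2.] [290. 257.]
side pagoda 0.51 [635.  -3.   0.] [307. 215.]
side bowl 0.97 [792. 146.  -6.] [237. 225.]
side bowl 0.24 [483. 206.  44.] [312. 272.]
side clay_jar 0.68 [ 794. -130.   -7.] [289. 178.]
side trinket_box 0.72 [488. 503.  -2.] [234. 376.]
side candlestick 0.57 [ 473. -523.   -7.] [419. 153.]
1.1
```

View pics/top0.png

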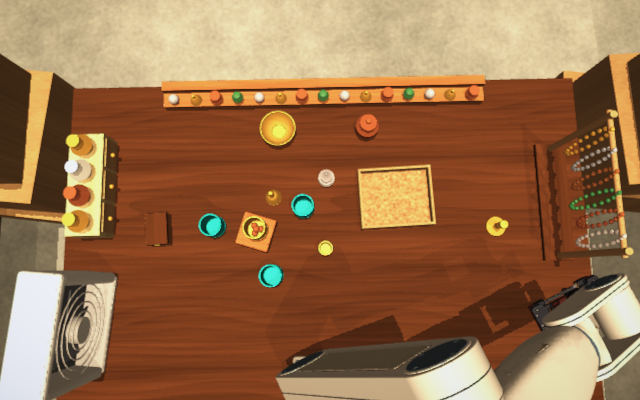

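View pics/side0.png

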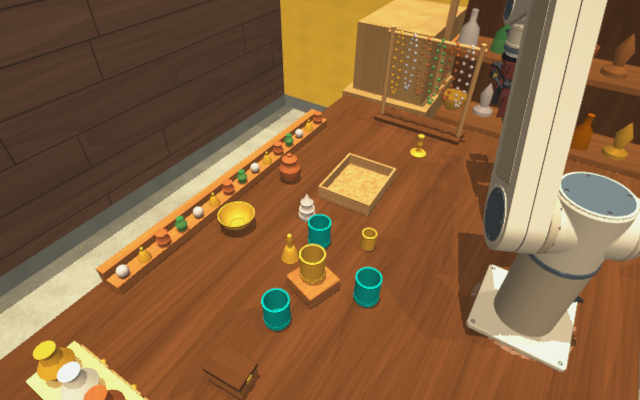

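The candidates for the cup, in side-view pixels:
- **Brass cup with beads on the stand:** (312,265); in the top view, (256,230).
- **Turquoise look-alikes:** (277,310), (319,232) and (368,287).
- **Small empty brass cup:** (369,239).

I choose the brass cup on the stand and will check it in one crop.

The moves only allow twist about the vertical tool axis. I'll tip the cup by pivoting it between the pads against the tray's wall edge.

```bash
python3 - <<'E'
from h import *
a=cv2.imread("pics/top0.png")[200:260,225:285]; b=cv2.imread("pics/side0.png")[230:310,260:360]
cv2.imwrite("pics/crop.png",np.hstack([cv2.resize(a,(400,400)),cv2.resize(b,(400,400))]))
capture("top"); d=cut_out("top","tray")[0]
c,_=cv2.findContours(d["region"].astype(np.uint8),0,2); r=cv2.minAreaRect(max(c,key=cv2.contourArea)); B=cv2.boxPoints(r)
cp=camera_params("top"); f=200/np.tan(np.radians(cp["vertical_fov"])/2); M=R.from_rotvec(np.ravel(cp["rvec"])).as_matrix(); C=-M.T@np.ravel(cp["tvec"])
P=[]
for u,v in B:
    g=M.T@np.array([(u-cp["cx"])/f,(v-cp["cy"])/f,1]); q=C+g*(45-C[2])/g[2]; P.append(q.round())
print(d["conf"],B.round(),P, np.mean(P,0))
E
```

```text
0.88 [[357. 169.]
 [432. 164.]
 [436. 225.]
 [361. 229.]] [array([656., -95.,  45.]), array([ 665., -324.,   45.]), array([ 482., -326.,   45.]), array([ 472., -101.,   45.])] [ 568.75 -211.5    45.  ]
```

View pics/crop.png

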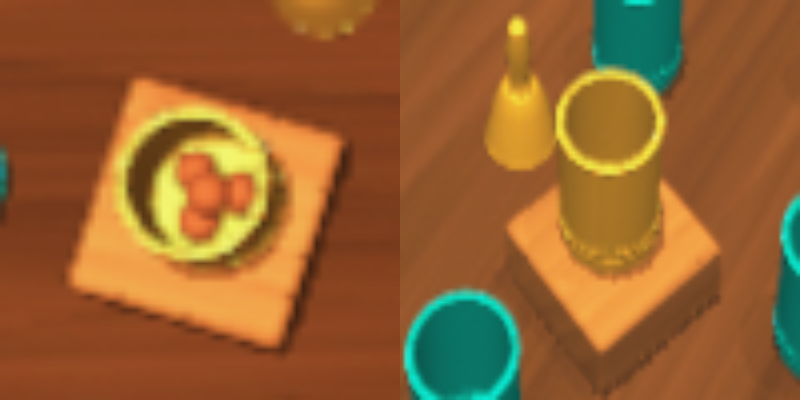

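```bash
python3 -m jog '[{"claw":87,"twist":-9.3},{"claw":87,"twist":-9.3},{"claw":87,"twist":-9.3},{"claw":87,"twist":-9.3},{"claw":87,"twist":-9.3},{"claw":87,"twist":-9.3},{"claw":87,"twist":-9.1},{"claw":87,"tx":18,"ty":-58},{"claw":87,"tx":18,"ty":-58},{"claw":87,"tx":18,"ty":-58}]' 20
```

```text
schema error: expected keys claw, tx, ty, tz, twist
```

The crop shows the brass cup with four red-brown beads on the square stand, so the choice is right. The move was refused because every row needs all five keys; I'll resend it.

```bash
python3 -m jog '[{"claw":87,"tx":0,"ty":0,"tz":0,"twist":-9.3},{"claw":87,"tx":0,"ty":0,"tz":0,"twist":-9.3},{"claw":87,"tx":0,"ty":0,"tz":0,"twist":-9.3},{"claw":87,"tx":0,"ty":0,"tz":0,"twist":-9.3},{"claw":87,"tx":0,"ty":0,"tz":0,"twist":-9.3},{"claw":87,"tx":0,"ty":0,"tz":0,"twist":-9.3},{"claw":87,"tx":0,"ty":0,"tz":0,"twist":-9.1},{"claw":87,"tx":18,"ty":-58,"tz":0,"twist":0},{"claw":87,"tx":18,"ty":-58,"tz":0,"twist":0},{"claw":87,"tx":18,"ty":-58,"tz":0,"twist":0}]' 20
python3 -m jog '[{"claw":87,"tx":16,"ty":-59,"tz":0,"twist":0},{"claw":87,"tx":16,"ty":-59,"tz":0,"twist":0},{"claw":87,"tx":16,"ty":-59,"tz":0,"twist":0},{"claw":87,"tx":16,"ty":-59,"tz":0,"twist":0},{"claw":87,"tx":16,"ty":-59,"tz":0,"twist":0},{"claw":87,"tx":16,"ty":-59,"tz":0,"twist":0},{"claw":87,"tx":16,"ty":-59,"tz":0,"twist":0},{"claw":87,"tx":16,"ty":-59,"tz":0,"twist":0},{"claw":87,"tx":16,"ty":-59,"tz":0,"twist":0},{"claw":87,"tx":16,"ty":-59,"tz":0,"twist":0}]'
python3 - <<'E'
from h import *
s=get_state();print(s["clock"],s["tool_pos"],R.from_quat(s["ee_rot"]).as_matrix().round(2),s["qpos"].round(2))
E
```

```text
clock: 2.45
tool_pos: [320.1, -389.8, 230.7]
ee_rot: [1.0, 0.0, 0.0, 0.0]
wrist_force: [0.5, 0.1, 0.3]
width: 0.995
clock: 3.7
tool_pos: [479.1, 201.1, 230.9]
ee_rot: [1.0, 0.001, 0.0, -0.0]
wrist_force: [1.4, -0.3, 0.5]
width: 0.993
3.7 [479.14654634 201.10228768 230.93773831] [[ 1.  0.  0.]
 [ 0. -1.  0.]
 [ 0. -0. -1.]] [ 0.37  0.27  1.86 -0.    1.01  0.37]
```

```bash
python3 - <<'E'
from h import *
for c in("wrist","side"):
    cp=camera_params(c); cv2.imwrite(f"pics/{c}1.png",capture(c))
    for n in("cup","cup_rim","stand"):
        for d in mark_of(c,n)[:2]: print(c,n,round(d["conf"],2),w(c,d["point"],cp).round(1))
E
```

```text
wrist cup 0.96 [496.8 338.9  -1.9]
wrist cup 0.93 [ 3.491e+02  1.679e+02 -2.000e-01]
wrist cup_rim 0.98 [545.1  66.6  81.5]
wrist cup_rim 0.82 [343.2 169.1  79.6]
wrist stand 0.88 [477.3 214.   -1.3]
side cup 0.84 [492.1 341.9  -1.2]
side cup 0.79 [479.8 205.5  38.6]
side cup_rim 0.94 [481.7 206.4 116.8]
side cup_rim 0.82 [542.5  69.7  77.4]
side stand 0.79 [479.4 214.1   0.7]
```

View pics/wrist1.png

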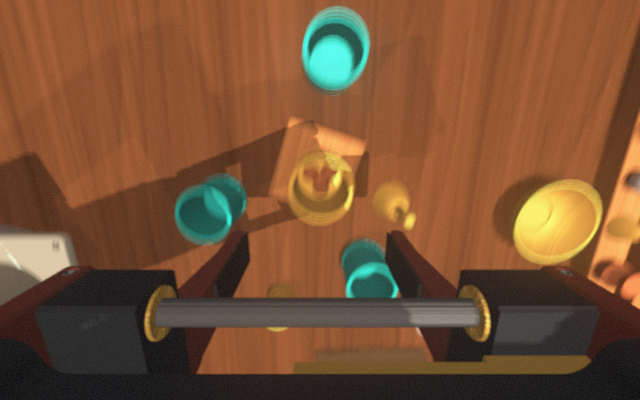

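The wrist view shows the cup at (322,187) between the open jaws, with the bell at (393,205) well off the jaw line. Next I descend and grip.

```bash
python3 -m jog '[{"claw":87,"tx":2.5,"ty":-5,"tz":0,"twist":0},{"claw":87,"tx":0,"ty":0,"tz":40,"twist":0},{"claw":87,"tx":0,"ty":0,"tz":40,"twist":0},{"claw":87,"tx":0,"ty":0,"tz":40,"twist":0},{"claw":87,"tx":0,"ty":0,"tz":30,"twist":0},{"claw":87,"tx":0,"ty":0,"tz":0,"twist":0},{"claw":50,"tx":0,"ty":0,"tz":0,"twist":0},{"claw":50,"tx":0,"ty":0,"tz":0,"twist":0},{"claw":50,"tx":0,"ty":0,"tz":0,"twist":0},{"claw":50,"tx":0,"ty":0,"tz":0,"twist":0}]' 20
python3 -m jog '[{"claw":50,"tx":0,"ty":0,"tz":0,"twist":0},{"claw":50,"tx":0,"ty":0,"tz":0,"twist":0},{"claw":50,"tx":0,"ty":0,"tz":-15,"twist":0},{"claw":50,"tx":0,"ty":0,"tz":-20,"twist":0},{"claw":50,"tx":0,"ty":0,"tz":-25,"twist":0},{"claw":50,"tx":0,"ty":0,"tz":-30,"twist":0},{"claw":50,"tx":0,"ty":0,"tz":-30,"twist":0},{"claw":50,"tx":0,"ty":0,"tz":0,"twist":0},{"claw":50,"tx":0,"ty":0,"tz":0,"twist":0},{"claw":50,"tx":0,"ty":0,"tz":0,"twist":0}]' 20
python3 - <<'E'
from h import *
capture("side")
for n in("cup","cup_rim"):
    for d in mark_of("side",n)[:3]: print(n,round(d["conf"],2),w("side",d["point"]).round(1))
E
```

```text
clock: 5.35
tool_pos: [482.0, 204.2, 82.0]
ee_rot: [1.0, 0.001, 0.001, -0.0]
wrist_force: [-1.0, -0.9, 7.2]
width: 0.736
clock: 6.6
tool_pos: [480.4, 203.5, 199.4]
ee_rot: [1.0, 0.001, -0.001, 0.0]
wrist_force: [-0.7, 0.2, -3.4]
width: 0.735
cup 0.9 [490.5 344.9  -0.9]
cup 0.74 [479.5 204.3 157.6]
cup 0.63 [344.2 165.4   0.5]
cup_rim 0.97 [479.3 203.9 234.4]
cup_rim 0.93 [494.  340.3  77.2]
cup_rim 0.74 [344.6 168.4  76.2]
```

```bash
python3 -m jog '[{"claw":50,"tx":6,"ty":26,"tz":0,"twist":0},{"claw":50,"tx":11,"ty":48,"tz":0,"twist":0},{"claw":50,"tx":13,"ty":54,"tz":0,"twist":0},{"claw":50,"tx":13,"ty":54,"tz":0,"twist":0},{"claw":50,"tx":11,"ty":46,"tz":0,"twist":0},{"claw":50,"tx":6,"ty":26,"tz":25,"twist":0},{"claw":50,"tx":0,"ty":0,"tz":35,"twist":-2},{"claw":50,"tx":0,"ty":0,"tz":35,"twist":0},{"claw":50,"tx":0,"ty":0,"tz":30,"twist":0},{"claw":50,"tx":0,"ty":0,"tz":0,"twist":0}]' 15
python3 - <<'E'
from h import *
capture("side")
for n in("cup","cup_rim","tray"):
    for d in mark_of("side",n)[:4]: print(n,round(d["conf"],2),w("side",d["point"]).round(1))
E
```

```text
clock: 8.0
tool_pos: [539.7, -49.8, 73.3]
ee_rot: [1.0, 0.018, -0.003, -0.0]
wrist_force: [0.4, -0.2, -2.2]
width: 0.737
cup 0.97 [546.7  66.4  -3.5]
cup 0.72 [345.8 167.6  -5.3]
cup 0.59 [491.6 342.4  -1.6]
cup_rim 0.92 [544.6  70.6  77.6]
cup_rim 0.72 [344.  167.5  78.4]
cup_rim 0.61 [493.3 338.3  77.4]
cup_rim 0.59 [541.7 -45.5 110.6]
tray 0.72 [ 571.8 -213.    -1.4]
```

```bash
python3 -m jog '[{"claw":50,"tx":0,"ty":9,"tz":-1,"twist":0},{"claw":50,"tx":0,"ty":9,"tz":-1,"twist":0},{"claw":50,"tx":0,"ty":8,"tz":-4,"twist":0},{"claw":50,"tx":0,"ty":8,"tz":-4,"twist":0},{"claw":50,"tx":0,"ty":9,"tz":-1,"twist":0},{"claw":50,"tx":0,"ty":9,"tz":-1,"twist":0},{"claw":50,"tx":0,"ty":9,"tz":2,"twist":0},{"claw":50,"tx":0,"ty":9,"tz":2,"twist":0},{"claw":50,"tx":0,"ty":0,"tz":0,"twist":0},{"claw":50,"tx":0,"ty":0,"tz":0,"twist":0}]' 15
python3 - <<'E'
from h import *
i=capture("side");cv2.imwrite("pics/side2.png",cv2.resize(i[100:300,240:460],(770,700))[:600])
for n in("cup","cup_rim"):
    for d in mark_of("side",n)[:4]: print(n,round(d["conf"],2),w("side",d["point"]).round(1))
E
```

```text
clock: 9.45
tool_pos: [544.6, -120.2, 83.6]
ee_rot: [1.0, 0.018, 0.0, 0.0]
wrist_force: [0.5, 1.2, 0.1]
width: 0.735
cup 0.94 [545.2  69.6  -3.8]
cup 0.82 [491.4 343.5  -3. ]
cup 0.7 [543.6 -68.7  59.3]
cup 0.57 [350.  165.   -0.5]
cup_rim 0.97 [345.  167.3  77.4]
cup_rim 0.75 [544.6  71.   76.9]
cup_rim 0.66 [ 545.7 -124.   115.8]
cup_rim 0.6 [492.9 340.6  80.3]
```

View pics/side2.png

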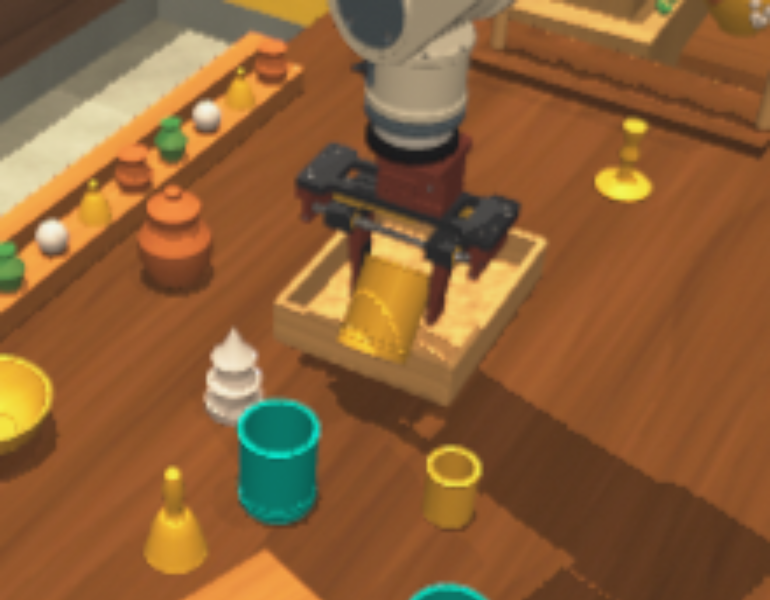

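Pivoting works: the cup at about (385,310) is tilted roughly 50° over the tray edge. I'll continue past horizontal.

```bash
python3 -m jog '[{"claw":50,"tx":0,"ty":7,"tz":5,"twist":0},{"claw":50,"tx":0,"ty":8,"tz":6,"twist":0},{"claw":50,"tx":0,"ty":6,"tz":7,"twist":0},{"claw":50,"tx":0,"ty":3,"tz":4,"twist":0},{"claw":50,"tx":0,"ty":2,"tz":4,"twist":0},{"claw":50,"tx":0,"ty":2,"tz":5,"twist":0},{"claw":50,"tx":0,"ty":2,"tz":5,"twist":0},{"claw":50,"tx":0,"ty":0,"tz":0,"twist":0},{"claw":50,"tx":0,"ty":0,"tz":0,"twist":0},{"claw":50,"tx":0,"ty":0,"tz":0,"twist":0}]' 15
python3 - <<'E'
from h import *
i=capture("side");cv2.imwrite("pics/side3.png",cv2.resize(i[120:260,290:430],(600,600)))
for n in("cup","cup_rim","bead0_center"):
    for d in mark_of("side",n)[:5]: print(n,round(d["conf"],2),w("side",d["point"]).round(1))
E
```

```text
clock: 10.85
tool_pos: [544.8, -150.5, 47.6]
ee_rot: [1.0, 0.019, -0.001, 0.0]
wrist_force: [-3.5, -6.0, 5.6]
width: 0.714
cup 0.86 [493.3 344.4  -0.9]
cup 0.75 [346.1 166.7  -1.8]
cup 0.64 [536.3 -83.5  77.2]
cup 0.6 [545.7  69.3  -3. ]
cup_rim 0.96 [490.9 341.7  77.2]
cup_rim 0.92 [344.  165.7  74.2]
cup_rim 0.74 [ 546. -159.   76.]
cup_rim 0.68 [544.7  71.6  74.5]
```

View pics/side3.png

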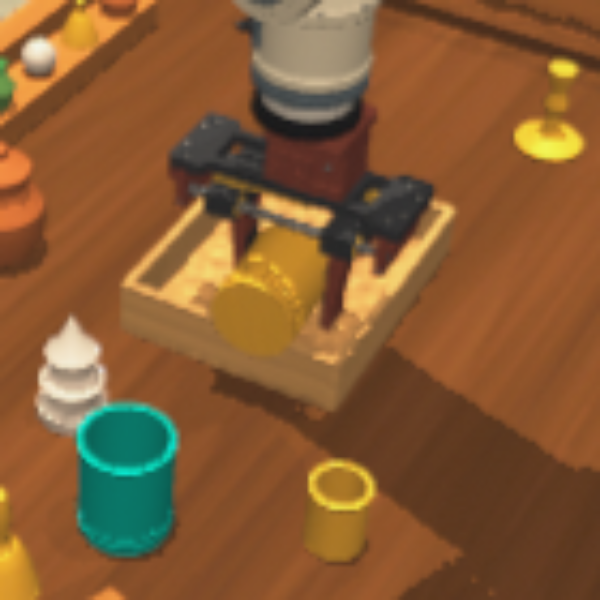

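The cup looks only about horizontal, and the fingers seem to have slid on it. I'll measure its true pose by fitting a cylinder silhouette, with a wrist view as a check.

```bash
cat > fit.py <<'E'
from h import *
from scipy.optimize import differential_evolution
def mask(cam,cp,y,z,th,x):
    t=np.linspace(0,2*np.pi,40); a=np.array([0,-np.sin(th),np.cos(th)]); n=np.array([0,-np.cos(th),-np.sin(th)]); e=np.array([1,0,0])
    c=np.outer(np.cos(t),e)+np.outer(np.sin(t),n); P=np.vstack([32*c,32*c+80*a])+[x,y,z]
    f=200/np.tan(np.radians(cp["vertical_fov"])/2); K=np.array([[f,0,cp["cx"]],[0,f,cp["cy"]],[0,0,1]])
    q=cv2.projectPoints(P,np.ravel(cp["rvec"]),np.ravel(cp["tvec"]),K,None)[0].astype(np.float32)
    m=np.zeros((400,640),np.uint8); cv2.fillConvexPoly(m,np.round(cv2.convexHull(q)*8).astype(np.int32),1,shift=3); return m.astype(bool)
def fit(cam="side",sgn=1):
    s=get_state(); X,Y=s["tool_pos"][:2]; cp=camera_params(cam); im=capture(cam)
    hsv=cv2.cvtColor(im,cv2.COLOR_BGR2HSV)
    best=None
    for d in cut_out(cam,"cup"):
        r=d["region"]; hue=np.median(hsv[r][:,0])
        p=np.argwhere(r).mean(0); g=np.array(s["tool_pos"])+[0,0,11]
        M=R.from_rotvec(np.ravel(cp["rvec"])).as_matrix(); u,v=px(cam,M@g+np.ravel(cp["tvec"]))
        if hue<40 and (best is None or np.hypot(p[1]-u,p[0]-v)<best[1]): best=(r,np.hypot(p[1]-u,p[0]-v),d["conf"])
    if best is None: print("no cup"); return im
    r=best[0]
    def cost(q):
        m=mask(cam,cp,q[0],q[1],q[2],X); return -(m&r).sum()/((m|r).sum())
    z=s["tool_pos"][2]+11
    o=differential_evolution(cost,[(Y-90,Y+90),(z-90,z+90),(-0.3 if sgn>0 else -2.6,2.6 if sgn>0 else .3)],seed=1,popsize=20,maxiter=60)
    y,zz,th=o.x; a=np.array([-np.sin(th),np.cos(th)]); g=np.array([Y-y,z-zz])
    print(cam,best[1:],"iou",-o.fun,"foot yz",o.x[:2].round(1),"tilt",np.degrees(th).round(1),"grip along axis",(g@a).round(1),"off",(g@np.array([a[1],-a[0]])).round(1))
    return im
E
python3 - <<'E'
from fit import *
fit("side"); i=fit("wrist"); cv2.imwrite("pics/wrist4.png",i)
s=get_state();print(s["clock"],s["tool_pos"],s["wrist_force"],s["width"])
E
```

```text
side (np.float64(5.23263553820178), 0.76) iou 0.8439490445859873 foot yz [-89.   43.2] tilt 51.0 grip along axis 57.5 off -26.7
wrist (np.float64(45.647595054822695), 0.9) iou 0.8018723203398498 foot yz [-90.4  39. ] tilt 54.0 grip along axis 60.1 off -19.4
11.25 [ 544.7353352  -150.52266238   47.58657452] [-3.26961123 -6.23791127  5.40896891] 0.7106763356414088
```

View pics/wrist4.png

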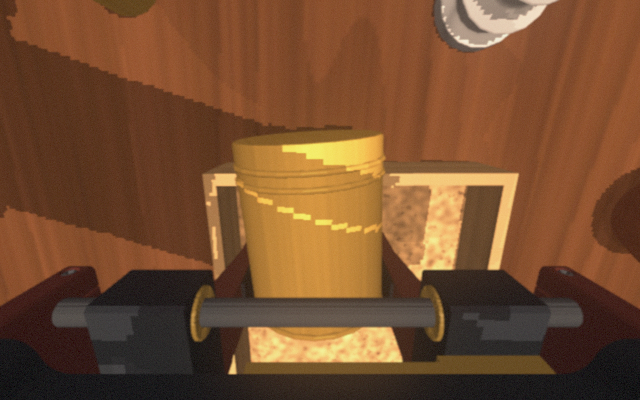

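```bash
python3 - <<'E'
from h import *
cp=camera_params("wrist"); f=200/np.tan(np.radians(cp["vertical_fov"])/2)
M=R.from_rotvec(np.ravel(cp["rvec"])).as_matrix(); print(f,cp["cx"],cp["cy"],"C",-M.T@np.ravel(cp["tvec"]),"fwd",M[2])
for u,v,wd in((310,150,148),(317,300,131)):
    Z=f*64/wd; print(w("wrist",[(u-cp["cx"])/f*Z,(v-cp["cy"])/f*Z,Z],cp).round(1))
for p in([545,-100,45],[545,-107,45]):
    c=M@np.array(p)+np.ravel(cp["tvec"]); print(px("wrist",c))
for n in("cup","cup_rim","bead0_center","tray"):
    for d in mark_of("wrist",n)[:3]: print(n,round(d["conf"],2),w("wrist",d["point"],cp).round(1))
E
```

```text
278.5351120113012 316.9784053418782 201.34697687328162 C [542.5684274  -71.72245537 201.38403966] fwd [ 0.00973482 -0.28420234 -0.9587149 ]
[539.9 -84.8  79.6]
[ 545.7 -156.6   84.6]
(np.float64(319.665675708852), np.float64(170.8619864372126))
(np.float64(319.17309024292274), np.float64(182.91713266716403))
cup 0.85 [541.4 -75.1  75.2]
```

The cup is about horizontal: foot at y≈-80, axis z≈78. The pads have slipped towards the rim and below the axis, and the beads are still inside. I'll lay the cup in the tray, regrip it centred nearer the foot, and tip the remaining angle from there.

```bash
python3 -m jog '[{"claw":50,"tx":0,"ty":0,"tz":-8,"twist":0},{"claw":50,"tx":0,"ty":0,"tz":-8,"twist":0},{"claw":50,"tx":0,"ty":10,"tz":0,"twist":0},{"claw":50,"tx":0,"ty":20,"tz":0,"twist":0},{"claw":50,"tx":0,"ty":20,"tz":0,"twist":0},{"claw":50,"tx":0,"ty":10,"tz":0,"twist":0},{"claw":50,"tx":0,"ty":0,"tz":10,"twist":0},{"claw":50,"tx":0,"ty":0,"tz":10,"twist":0},{"claw":50,"tx":0,"ty":0,"tz":0,"twist":0},{"claw":50,"tx":0,"ty":0,"tz":0,"twist":0}]' 15
python3 - <<'E'
from h import *
cp=camera_params("wrist"); cv2.imwrite("pics/wrist5.png",capture("wrist")); 
i=capture("side")
for c in("side","wrist"):
  for n in("cup","cup_rim","bead0_center"):
    for d in mark_of(c,n)[:5]:
        p=w(c,d["point"],cp if c=="wrist" else None)
        if p[1]<-20: print(c,n,round(d["conf"],2),p.round(1))
cv2.imwrite("pics/both5.png",np.hstack([cv2.resize(i[130:240,310:420],(400,400)),cv2.resize(cv2.imread("pics/wrist5.png")[:,120:520],(400,400))]))
E
```

```text
clock: 12.7
tool_pos: [547.5, -209.4, 43.4]
ee_rot: [1.0, 0.019, -0.0, -0.0]
wrist_force: [-0.1, 0.4, -2.6]
width: 0.707
side cup 0.66 [ 544.2 -142.    57.7]
side cup_rim 0.96 [ 548.1 -219.6   72.5]
side bead0_center 0.32 [ 472.7 -520.1   -6.6]
wrist cup 0.78 [ 546.5 -138.9   56.1]
```

View pics/both5.png

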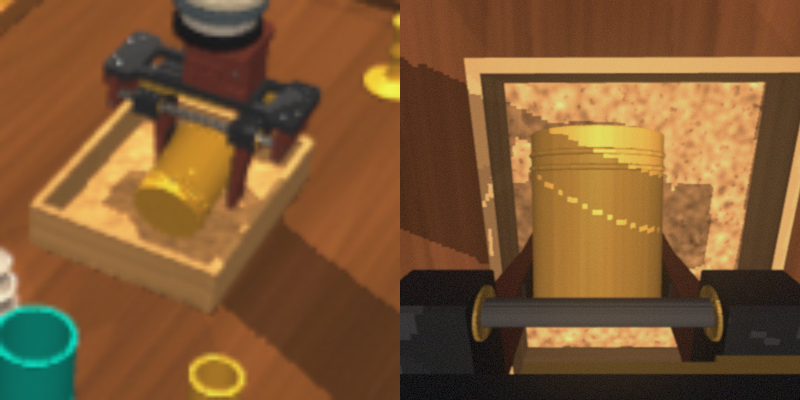

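```bash
python3 -m jog '[{"claw":50,"tx":0,"ty":0,"tz":6,"twist":0},{"claw":50,"tx":0,"ty":0,"tz":6,"twist":0},{"claw":50,"tx":0,"ty":0,"tz":6,"twist":0},{"claw":50,"tx":0,"ty":0,"tz":5,"twist":0},{"claw":50,"tx":0,"ty":0,"tz":0,"twist":0},{"claw":80,"tx":0,"ty":0,"tz":0,"twist":0},{"claw":80,"tx":0,"ty":0,"tz":0,"twist":0},{"claw":80,"tx":0,"ty":0,"tz":0,"twist":0},{"claw":80,"tx":0,"ty":0,"tz":-8,"twist":0},{"claw":80,"tx":0,"ty":0,"tz":0,"twist":0}]' 15
python3 - <<'E'
from h import *
cp=camera_params("wrist"); cv2.imwrite("pics/wrist6.png",capture("wrist")); 
i=capture("side");cv2.imwrite("pics/side6.png",i)
for c in("side","wrist"):
  for n in("cup","cup_rim","bead0_center"):
    for d in mark_of(c,n)[:5]:
        p=w(c,d["point"],cp if c=="wrist" else None)
        if p[1]<-20: print(c,n,round(d["conf"],2),p.round(1))
E
```

```text
clock: 14.35
tool_pos: [548.3, -210.1, 29.6]
ee_rot: [1.0, 0.018, 0.001, 0.0]
wrist_force: [1.6, -0.1, 1.0]
width: 0.911
side cup 0.81 [ 553.4 -150.7   35.2]
side cup_rim 0.76 [ 557.2 -226.3   34. ]
side bead0_center 0.35 [ 551.7 -148.9   37.9]
wrist cup 0.64 [ 555.3 -144.4   39.7]
```

```bash
python3 -m jog '[{"claw":84,"tx":6,"ty":0,"tz":0,"twist":0},{"claw":84,"tx":0,"ty":-9,"tz":0,"twist":0},{"claw":84,"tx":0,"ty":-8,"tz":2,"twist":0},{"claw":50,"tx":0,"ty":0,"tz":0,"twist":0},{"claw":50,"tx":0,"ty":0,"tz":0,"twist":0},{"claw":50,"tx":0,"ty":0,"tz":0,"twist":0},{"claw":50,"tx":0,"ty":0,"tz":0,"twist":0},{"claw":50,"tx":0,"ty":0,"tz":-15,"twist":0},{"claw":50,"tx":0,"ty":0,"tz":-20,"twist":0},{"claw":50,"tx":0,"ty":0,"tz":-15,"twist":0}]' 30
python3 - <<'E'
from h import *
cp=camera_params("wrist"); cv2.imwrite("pics/wrist7.png",capture("wrist")); 
i=capture("side");cv2.imwrite("pics/side7.png",i)
for c in("side","wrist"):
  for n in("cup","cup_rim"):
    for d in mark_of(c,n)[:5]:
        p=w(c,d["point"],cp if c=="wrist" else None)
        if p[1]<-20: print(c,n,round(d["conf"],2),p.round(1))
print(get_state()["tool_pos"])
E
```

```text
clock: 16.0
tool_pos: [553.2, -192.9, 78.5]
ee_rot: [1.0, 0.018, 0.001, 0.0]
wrist_force: [0.2, -0.4, -2.2]
width: 0.73
side cup 0.56 [ 551.7 -147.8   91.6]
side cup_rim 0.87 [ 554.9 -227.6   90.9]
wrist cup 0.67 [ 556.3 -146.    91.2]
[ 552.52817929 -192.57744752   76.3623196 ]
```

```bash
python3 -m jog '[{"claw":50,"tx":0,"ty":-15,"tz":0,"twist":0},{"claw":50,"tx":0,"ty":-25,"tz":0,"twist":0},{"claw":50,"tx":0,"ty":-15,"tz":0,"twist":0},{"claw":50,"tx":0,"ty":0,"tz":10,"twist":0},{"claw":50,"tx":0,"ty":0,"tz":5,"twist":0},{"claw":50,"tx":0,"ty":0,"tz":5,"twist":0},{"claw":50,"tx":0,"ty":0,"tz":5,"twist":0},{"claw":50,"tx":0,"ty":0,"tz":5,"twist":0},{"claw":50,"tx":0,"ty":0,"tz":0,"twist":0},{"claw":50,"tx":0,"ty":0,"tz":0,"twist":0}]' 30
python3 - <<'E'
from h import *
cp=camera_params("wrist"); a=capture("wrist"); i=capture("side")
for c in("side","wrist"):
  for n in("cup","cup_rim","bead0_center"):
    for d in mark_of(c,n)[:5]:
        p=w(c,d["point"],cp if c=="wrist" else None)
        if p[1]<-20: print(c,n,round(d["conf"],2),p.round(1))
cv2.imwrite("pics/both8.png",np.hstack([cv2.resize(i[130:240,310:420],(400,400)),cv2.resize(a[:,120:520],(400,400))]))
E
```

```text
clock: 17.55
tool_pos: [552.2, -141.9, 48.1]
ee_rot: [1.0, 0.019, 0.001, 0.002]
wrist_force: [-5.6, -18.6, 11.6]
width: 0.726
side cup 0.89 [ 550.7 -106.3   81.4]
side cup_rim 0.96 [ 554.7 -177.9   45.3]
wrist cup 0.68 [ 551.4 -103.    80.1]
```

View pics/both8.png

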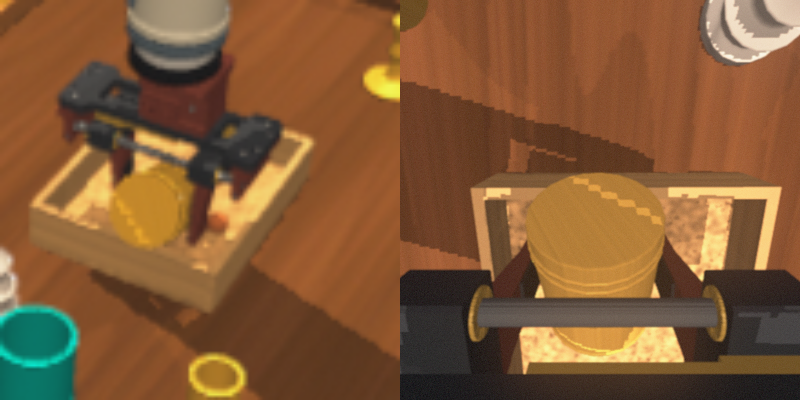

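The cup is tipped to about 117° and one bead shows in the tray at (217,220). I'll raise it and count the beads.

```bash
python3 -m jog '[{"claw":50,"tx":0,"ty":2,"tz":-5,"twist":0},{"claw":50,"tx":0,"ty":5,"tz":-25,"twist":0},{"claw":50,"tx":0,"ty":0,"tz":-40,"twist":0},{"claw":50,"tx":0,"ty":0,"tz":-40,"twist":0},{"claw":50,"tx":0,"ty":0,"tz":-40,"twist":0},{"claw":50,"tx":0,"ty":-30,"tz":0,"twist":0},{"claw":50,"tx":0,"ty":-30,"tz":0,"twist":0},{"claw":50,"tx":0,"ty":0,"tz":0,"twist":0},{"claw":50,"tx":0,"ty":0,"tz":0,"twist":0},{"claw":50,"tx":0,"ty":0,"tz":0,"twist":0}]' 30
python3 - <<'E'
from h import *
i=capture("side")
for n in("cup","cup_rim","bead0_center"):
    for d in mark_of("side",n)[:6]:
        p=w("side",d["point"])
        if p[1]<-20: print(n,round(d["conf"],2),p.round(1))
a=capture("top")
for d in mark_of("top","bead0_center")[:6]: print("top",round(d["conf"],2),w("top",d["point"]).round(1))
cv2.imwrite("pics/both9.png",np.hstack([cv2.resize(i[110:240,300:430],(400,400)),cv2.resize(a[150:240,345:445],(400,400))]))
E
```

```text
clock: 19.2
tool_pos: [549.0, -85.6, 196.4]
ee_rot: [1.0, 0.018, -0.0, 0.0]
wrist_force: [-0.5, 0.6, -2.0]
width: 0.73
cup 0.8 [544.5 -48.4 227.9]
cup_rim 0.71 [ 550.2 -120.7  191.5]
bead0_center 0.61 [ 471.7 -519.1   -5.2]
bead0_center 0.38 [ 550.2 -191.6   17. ]
```

View pics/both9.png

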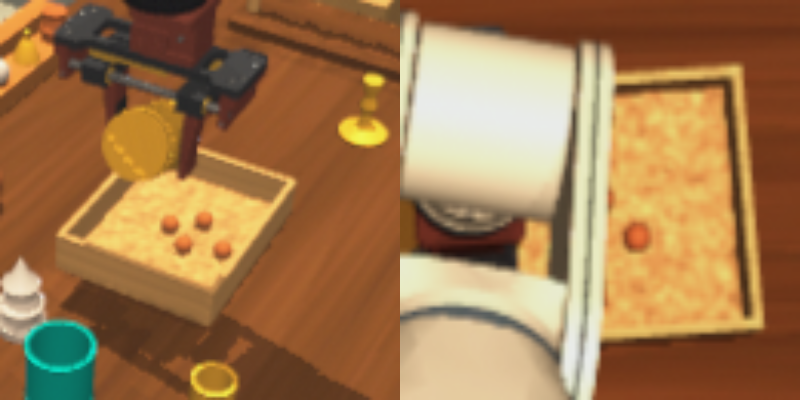

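All four beads lie in the tray, at crop pixels (170,223), (204,219), (183,243) and (222,248). Next I lay the empty cup on the free counter beyond the tray (−y side) and regrip it lightly near the rim, so that it swings upright when lifted.

```bash
python3 -m jog '[{"claw":50,"tx":0,"ty":25,"tz":0,"twist":0},{"claw":50,"tx":0,"ty":45,"tz":0,"twist":0},{"claw":50,"tx":0,"ty":55,"tz":0,"twist":0},{"claw":50,"tx":0,"ty":55,"tz":0,"twist":0},{"claw":50,"tx":0,"ty":55,"tz":0,"twist":0},{"claw":50,"tx":0,"ty":45,"tz":0,"twist":0},{"claw":50,"tx":0,"ty":25,"tz":20,"twist":0},{"claw":50,"tx":0,"ty":0,"tz":40,"twist":0},{"claw":50,"tx":0,"ty":0,"tz":40,"twist":0},{"claw":50,"tx":0,"ty":0,"tz":30,"twist":0}]' 30
python3 -m jog '[{"claw":50,"tx":0,"ty":0,"tz":15,"twist":0},{"claw":50,"tx":0,"ty":0,"tz":10,"twist":0},{"claw":50,"tx":0,"ty":0,"tz":6,"twist":0},{"claw":50,"tx":0,"ty":0,"tz":6,"twist":0},{"claw":50,"tx":0,"ty":0,"tz":6,"twist":0},{"claw":50,"tx":0,"ty":0,"tz":0,"twist":0},{"claw":80,"tx":0,"ty":0,"tz":0,"twist":0},{"claw":80,"tx":0,"ty":0,"tz":0,"twist":0},{"claw":80,"tx":0,"ty":0,"tz":-8,"twist":0},{"claw":80,"tx":0,"ty":0,"tz":0,"twist":0}]' 30
python3 - <<'E'
from h import *
cp=camera_params("wrist"); cv2.imwrite("pics/wrist10.png",capture("wrist")); cv2.imwrite("pics/side10.png",capture("side"))
for c in("side","wrist"):
  for n in("cup","cup_rim","bead0_center"):
    for d in mark_of(c,n)[:5]:
        p=w(c,d["point"],cp if c=="wrist" else None)
        if p[1]<-20: print(c,n,round(d["conf"],2),p.round(1))
E
```

```text
clock: 20.75
tool_pos: [559.4, -389.4, 64.6]
ee_rot: [1.0, 0.018, -0.001, -0.001]
wrist_force: [0.0, 0.3, -1.9]
width: 0.73
clock: 22.0
tool_pos: [560.6, -390.1, 32.5]
ee_rot: [1.0, 0.018, 0.001, 0.0]
wrist_force: [0.8, -0.5, -0.1]
width: 0.91
side cup 0.71 [ 567.3 -335.6   31.1]
side cup_rim 0.73 [ 569.4 -411.2   29.1]
wrist cup 0.65 [ 565.3 -331.5   30.7]
```

```bash
python3 -m jog '[{"claw":84,"tx":6,"ty":12,"tz":2,"twist":0},{"claw":84,"tx":0,"ty":0,"tz":0,"twist":0},{"claw":50,"tx":0,"ty":0,"tz":0,"twist":0},{"claw":50,"tx":0,"ty":0,"tz":0,"twist":0},{"claw":50,"tx":0,"ty":0,"tz":0,"twist":0},{"claw":50,"tx":0,"ty":0,"tz":0,"twist":0},{"claw":50,"tx":0,"ty":5,"tz":-10,"twist":0},{"claw":50,"tx":0,"ty":5,"tz":-10,"twist":0},{"claw":50,"tx":0,"ty":5,"tz":-10,"twist":0},{"claw":50,"tx":0,"ty":5,"tz":-10,"twist":0}]' 6
python3 -m jog '[{"claw":50,"tx":0,"ty":5,"tz":-12,"twist":0},{"claw":50,"tx":0,"ty":0,"tz":-12,"twist":0},{"claw":50,"tx":0,"ty":0,"tz":-12,"twist":0},{"claw":50,"tx":0,"ty":0,"tz":-12,"twist":0},{"claw":50,"tx":0,"ty":0,"tz":-12,"twist":0},{"claw":50,"tx":0,"ty":0,"tz":-12,"twist":0},{"claw":50,"tx":0,"ty":0,"tz":0,"twist":0},{"claw":50,"tx":0,"ty":0,"tz":0,"twist":0},{"claw":50,"tx":0,"ty":0,"tz":0,"twist":0},{"claw":50,"tx":0,"ty":0,"tz":0,"twist":0}]' 6
python3 - <<'E'
from h import *
cp=camera_params("wrist"); cv2.imwrite("pics/wrist11.png",capture("wrist")); cv2.imwrite("pics/side11.png",capture("side")[60:260,300:500])
for c in("side","wrist"):
  for n in("cup","cup_rim"):
    for d in mark_of(c,n)[:5]:
        p=w(c,d["point"],cp if c=="wrist" else None)
        if p[1]<-20: print(c,n,round(d["conf"],2),p.round(1))
E
```

```text
clock: 23.65
tool_pos: [567.5, -421.9, 70.7]
ee_rot: [1.0, 0.018, 0.0, 0.0]
wrist_force: [0.6, -0.7, -2.4]
width: 0.743
clock: 24.9
tool_pos: [567.3, -426.1, 141.1]
ee_rot: [1.0, 0.018, -0.0, -0.0]
wrist_force: [-0.5, -1.0, -1.6]
width: 0.743
side cup 0.72 [ 565.  -393.6   84.9]
side cup_rim 0.66 [ 567.4 -432.1  150.6]
side cup_rim 0.62 [ 579.5 -215.3   15.8]
wrist cup 0.85 [ 566.9 -392.5   81.9]
wrist cup_rim 0.69 [ 570.  -429.   149.1]
```

Gravity swung the cup from 90° to about 29°. I'll straighten the rest by pressing its foot against the tray's outer wall.

```bash
python3 -m jog '[{"claw":50,"tx":0,"ty":0,"tz":31,"twist":0},{"claw":50,"tx":0,"ty":0,"tz":31,"twist":0},{"claw":50,"tx":0,"ty":-15,"tz":0,"twist":0},{"claw":50,"tx":0,"ty":-20,"tz":0,"twist":0},{"claw":50,"tx":0,"ty":-12,"tz":0,"twist":0},{"claw":50,"tx":0,"ty":-9,"tz":0,"twist":0},{"claw":50,"tx":0,"ty":-9,"tz":0,"twist":0},{"claw":50,"tx":0,"ty":-8,"tz":0,"twist":0},{"claw":50,"tx":0,"ty":0,"tz":0,"twist":0},{"claw":50,"tx":0,"ty":0,"tz":0,"twist":0}]' 6
python3 - <<'E'
from h import *
cp=camera_params("wrist"); capture("wrist");capture("side")
for c in("side","wrist"):
  for n in("cup","cup_rim"):
    for d in mark_of(c,n)[:5]:
        p=w(c,d["point"],cp if c=="wrist" else None)
        if p[1]<-20: print(c,n,round(d["conf"],2),p.round(1))
E
```

```text
clock: 26.45
tool_pos: [564.7, -353.4, 79.5]
ee_rot: [1.0, 0.018, -0.0, -0.0]
wrist_force: [0.6, -0.6, -2.3]
width: 0.741
side cup 0.71 [ 563.6 -354.5   12.6]
side cup 0.52 [ 549.6 -190.2   19.5]
side cup_rim 0.9 [ 564.8 -356.9   89.1]
wrist cup 0.89 [ 566.4 -352.6   12.1]
wrist cup_rim 0.93 [ 568.8 -352.    88.6]
```

Upright to about 1–2°, foot at z≈12. I'll tighten the grip, lift, and carry it over the stand.

```bash
python3 -m jog '[{"claw":50,"tx":0,"ty":0,"tz":0,"twist":0},{"claw":50,"tx":0,"ty":0,"tz":0,"twist":0},{"claw":50,"tx":0,"ty":0,"tz":-15,"twist":0},{"claw":50,"tx":0,"ty":0,"tz":-30,"twist":0},{"claw":50,"tx":0,"ty":0,"tz":-40,"twist":0},{"claw":50,"tx":0,"ty":0,"tz":-30,"twist":0},{"claw":50,"tx":0,"ty":0,"tz":-13,"twist":0},{"claw":50,"tx":-3,"ty":-20,"tz":0,"twist":0},{"claw":50,"tx":-5,"ty":-40,"tz":0,"twist":0},{"claw":50,"tx":-6,"ty":-50,"tz":0,"twist":0}]' 25
python3 -m jog '[{"claw":50,"tx":-6,"ty":-55,"tz":0,"twist":0},{"claw":50,"tx":-6,"ty":-55,"tz":0,"twist":0},{"claw":50,"tx":-6,"ty":-55,"tz":0,"twist":0},{"claw":50,"tx":-6,"ty":-55,"tz":0,"twist":0},{"claw":50,"tx":-6,"ty":-55,"tz":0,"twist":0},{"claw":50,"tx":-6,"ty":-55,"tz":0,"twist":0},{"claw":50,"tx":-6,"ty":-50,"tz":0,"twist":0},{"claw":50,"tx":-5,"ty":-42,"tz":0,"twist":0},{"claw":50,"tx":-5,"ty":-25,"tz":0,"twist":0},{"claw":50,"tx":0,"ty":-10,"tz":0,"twist":0}]' 25
python3 - <<'E'
from h import *
cp=camera_params("wrist"); a=capture("wrist");i=capture("side");t=capture("top")
cv2.imwrite("pics/end.png",np.hstack([cv2.resize(i[120:360,240:440],(400,480)),cv2.resize(t[140:270,340:450],(400,480))]))
for c in("side","wrist"):
  for n in("cup","cup_rim"):
    for d in mark_of(c,n)[:5]:
        p=w(c,d["point"],cp if c=="wrist" else None)
        if abs(p[2])>20 : print(c,n,round(d["conf"],2),p.round(1))
s=get_state();print(s["clock"],s["tool_pos"])
E
```

```text
clock: 28.0
tool_pos: [545.1, -241.8, 205.8]
ee_rot: [1.0, 0.018, -0.001, -0.001]
wrist_force: [0.6, 0.5, -2.8]
width: 0.733
clock: 29.25
tool_pos: [475.8, 212.0, 206.3]
ee_rot: [1.0, 0.02, -0.001, 0.0]
wrist_force: [0.0, 0.1, -2.0]
width: 0.736
side cup 0.56 [476.8 209.2 142.3]
side cup_rim 0.95 [343.9 168.1  77.2]
side cup_rim 0.91 [491.6 340.4  76.5]
side cup_rim 0.81 [476.8 208.8 215.8]
wrist cup 0.79 [479.3 212.4 135. ]
wrist cup_rim 0.79 [481.7 212.5 216.5]
wrist cup_rim 0.71 [343.3 171.9  79.3]
wrist cup_rim 0.59 [544.7  70.4  81.3]
29.6 [478.24534115 209.91207787 207.56791997]
```

View pics/end.png

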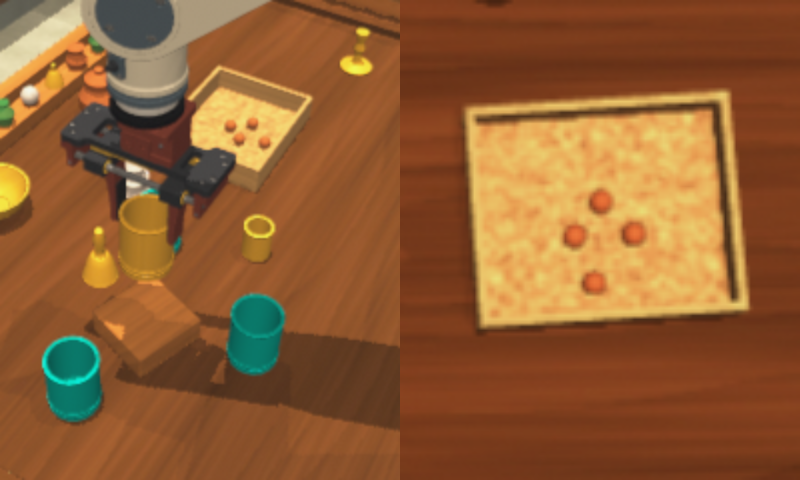

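The cup hangs upright over the stand at left-panel (147,235). All four beads are in the tray at right-panel (600,201), (574,236), (634,233) and (595,282), and the wares stand undisturbed. I'll let it settle, then hand in.

```bash
python3 -m jog '[{"claw":50,"tx":0,"ty":0,"tz":0,"twist":0},{"claw":50,"tx":0,"ty":0,"tz":0,"twist":0},{"claw":50,"tx":0,"ty":0,"tz":0,"twist":0},{"claw":50,"tx":0,"ty":0,"tz":0,"twist":0},{"claw":50,"tx":0,"ty":0,"tz":0,"twist":0},{"claw":50,"tx":0,"ty":0,"tz":0,"twist":0},{"claw":50,"tx":0,"ty":0,"tz":0,"twist":0},{"claw":50,"tx":0,"ty":0,"tz":0,"twist":0},{"claw":50,"tx":0,"ty":0,"tz":0,"twist":0},{"claw":50,"tx":0,"ty":0,"tz":0,"twist":0}]' 25
python3 - <<'E'
from h import *
capture("side")
for n in("cup","cup_rim"):
    for d in mark_of("side",n)[:4]:
        p=w("side",d["point"])
        if p[2]>100: print(n,p.round(1))
print(np.abs(get_state()["joint_vel"]).max()); finish_job()
E
```

```text
clock: 30.85
tool_pos: [478.1, 210.8, 207.7]
ee_rot: [1.0, 0.018, -0.0, 0.0]
wrist_force: [-0.3, 0.4, -2.8]
width: 0.734
cup [479.8 210.5 138.8]
cup_rim [479.1 209.8 217.6]
0.001459054914088173
the job is handed in; nothing more can be done
```

The brass cup is empty and held level and still above its stand. Its foot is about 99 mm above the stand's top, and all four beads are in the tray. I handed the job in at about 31 s of the 51 s allowed; no verdict is reported.

**How it went:** The moves only allowed turning about the vertical, so I tipped the cup by pivoting it between the pads against the tray's wall. The first try stopped at about 90° because the pads slipped. I laid the cup in the tray, regripped it and tipped it to about 117°, which emptied it. I then laid it on the free counter beyond the tray and regripped it lightly near the rim. Lifting let it swing down to about 29°, and pressing its foot against the tray's outer wall straightened it.

**Last checks:**
- **Cup position:** the side camera put the foot at (480, 210, 139) mm, about 4 mm from the stand's middle, with the axis within about 1° of vertical.
- **Stillness and grip:** the joints were at rest, and the fingers still held the cup with a 25 N grip setting.
- **Beads and wares:** the last pictures showed all four beads in the tray. The wares in view stood undisturbed; I did not measure them again.

**Disagreements:** the two cameras differed by up to about 7 mm on the cup's height just before the end. Earlier, the cylinder-silhouette fit gave a clearly wrong tilt, so I dropped it in favour of the networks' point readings and sizes taken from the wrist picture.

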